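Put the lathe change gears back on their pegs

TASK

Put the lathe's change gears away: the two steel gears on the peg with the green base and the two brass gears on the peg with the red base, on each peg the large gear at the bottom and the small one flat on top of it. Lower each gear down its pin, do not let it drop, and leave the spray can, the wrench and the wood offcut where they are.

Things in the scene. Friction and masses are not known exactly. Their poses are not given: they have to be found in the camera images.
- steel_large: large steel-coloured metal toothed gear wheel lying flat, 66 mm across the tooth tips (grip it anywhere across that), 18 mm thick, with a 24 mm round hole right through its middle; about 0.4 kg. Origin: centre of its underside; z along the hole, up
- steel_small: small steel-coloured metal toothed gear wheel lying flat, 46 mm across the tooth tips (grip it anywhere across that), 18 mm thick, with a 24 mm round hole right through its middle; about 0.17 kg. Origin: centre of its underside; z along the hole, up
- brass_large: large brass-coloured metal toothed gear wheel lying flat, 66 mm across the tooth tips (grip it anywhere across that), 18 mm thick, with a 24 mm round hole right through its middle; about 0.4 kg. Origin: centre of its underside; z along the hole, up
- brass_small: small brass-coloured metal toothed gear wheel lying flat, 46 mm across the tooth tips (grip it anywhere across that), 18 mm thick, with a 24 mm round hole right through its middle; about 0.17 kg. Origin: centre of its underside; z along the hole, up
- green_peg: storage peg fixed to the bench: a round green base plate, 90 mm across and 14 mm thick, with one dark upright steel pin in the middle, 14 mm thick, standing 52 mm above the plate (pin top 66 mm above the bench), its last 8 mm tapered. Origin: centre of the base's underside (bench height); z up along the pin
- red_peg: storage peg fixed to the bench: a round red base plate, 90 mm across and 14 mm thick, with one dark upright steel pin in the middle, 14 mm thick, standing 52 mm above the plate (pin top 66 mm above the bench), its last 8 mm tapered. Origin: centre of the base's underside (bench height); z up along the pin
- spray_can: bystander: upright white and blue can, 60 mm across, 170 mm tall. Origin: centre of its underside
- wrench: bystander: steel wrench, about 170 mm long, lying flat on the bench beyond the gears and pegs. Origin: near the middle of its length, at the bench; x along its length
- offcut: bystander: light wood offcut lying flat, 60 x 100 x 20 mm. Origin: centre of its underside; y along its length
Mind the look-alikes: they are no part of the job. What is shaped like the brass_large but blue or turquoise is not meant.

How it is judged:
By the outcome, as a careful person would: the job done as asked, in the order asked, and still so for the second after the job is handed in, with the robot touching nothing.
It also fails if it takes over 115 s, if anything falls off the work surface, if the arm or the gripper's body presses on something with over 40 N, if the wrist force passes 120 N, or if a joint passes its speed limit or range.

ROBOT

A 7-joint arm with a two-finger parallel gripper is mounted at the origin on the work surface. World frame = base frame: x ahead of the robot, y to its left, z up, the work surface at z = 0. Lengths are in m, angles in rad, forces in N, time in s.
With the tool pointing down it reaches from about 0.4 to 0.875 m from the base axis. Payload 4.4 kg.
Tool frame: the origin (TCP) lies between the finger pads; the fingertips stand 8 mm ahead of it and the grasp point (between the pads) lies 11 mm behind it (bot.tips_ahead is the distance from the TCP to the fingertips, in m); z points along the fingers, y is the line along which they close (so a half turn about z gives the same grasp; the last joint's range is limited). The gripper opens to 85 mm and grips with 20 to 120 N. Pads are 22 mm wide; open, the fingers measure 114 mm over their backs; the gripper's body (76 mm by 85 mm) begins 54 mm behind the grasp point. The pads swing forward as they close: fully open they stand 13 mm farther back than shut.
Start: joints at [-1.325, 0.628, 0.038, 1.517, -0.027, 0.996, -0.02], TCP at [0.199, 0.619, 0.239] pointing down, gripper open.
Joint ranges: [-3.06, 3.06], [-0.37, 2.12], [-1.25, 1.32], [0.18, 2.47], [-1.1, 4.24], [0.23, 1.98], [-2.94, 2.94]. Speed limits (rad/s): [2.57, 2.57, 3.14, 3.14, 3.14, 3.14, 3.14].

INTERFACE

Orientations are given as a rotation vector (axis times angle).
In Python, from rig import bot gives the robot as it stands. The module is installed in compiled form; this text tells all that it offers.
- The arm moves only by the tool servo_tool, never from a script. Its argument "motion" is a list that holds one entry, the list of rows, each a list of 4 numbers: the shift along the world's x, y, z as a fraction of full scale, then the turn about the world's z as a fraction of full scale. A call has 1 to 8 rows; each row is the pose to reach, as a shift and turn from the pose commanded when the call began; what a row does not reach only later rows make up. Full scale, the value 1, is 15 cm for a shift and 45 degrees for a turn. A row lasts 1/10 s, in which the tool goes at most 50 mm and 8.59 degrees, less where a joint would pass 70% of its speed; a pose out of reach is approached as far as the arm can. A call with a number of a shift or a turn outside -1 to 1 is refused whole. A call with a gripper value outside its range is refused whole. "hand" is the closure, from 0 (fully open) to 1 (shut), set as the call begins (left out, the last holds). The fingers move at their own pace and stop on an object; "grip_force" is the grip in N (left out, the last holds). Time passes only in rows, so rows that repeat a pose let the fingers close. It gives the time, the measured TCP pose, the force, the opening and the grip force at its end, in the units of the state.
- bot.read_state(): the state, without advancing time (a new reading comes with each control period).
- bot.read_camera(name): name is "side" or "top" or "wrist"; returns the picture (420x560x3 uint8, blue, green, red); there is no depth.
- bot.camera_params(name): a dict with "mtx" (3x3 intrinsics, pixels), "rvec" (rotation vector, rad) and "tvec" (3), from world to camera coordinates, as OpenCV has them; the wrist camera has in their place "mount" (4x4, takes a point from camera to tool coordinates, whose origin is the TCP and whose axes are the flange's). Camera axes: x right, y down, z forward; pixel columns grow to the right and rows downward; lengths in m; the calibration is good to about 2 mm. A picture is of the moment at which its call begins: read the wrist's pose just before it. camera_params takes no time and is no camera call.
- bot.hand_in(): hands the job in; it is judged then, once.
The state is a dict: "t": time; "joint_positions": joint angles; "joint_vel": joint speeds; "effort": joint torques, N m; "tcp_pos": TCP position; "tcp_rot": TCP orientation; "contact_force": force on the tool from outside, world axes, zero at the start; "torque": the same for the moment, N m; "finger_gap": finger opening in m; "gripper_force": force on a finger pad.
Only numpy, scipy, OpenCV 4.12 (cv2) and the standard library are available. Lean on these libraries where they do the work, as an engineer would, in place of code of your own. Each camera call takes 0.05 s, during which the arm holds its last target. There are 200 camera calls.

## Working session

There is one attempt and no reset: what is moved stays moved. The work goes in short steps, Python scripts to look and compute and a tool call to move; the robot and the scene stay as the last step left them, time stands still between calls to the robot, and variables do not carry over. Pictures are saved under pics/ and viewed, at most 17 in all, crops included, and the job is handed in when it is done.

Besides the shell and the picture viewer there is one more tool, called after ">>>" as name(argument=value, ...), one argument or row to a line, values as JSON. servo_tool: Moves the arm, as the interface text tells. Shift numbers are shares of 15 cm and turn numbers shares of 45 degrees, none past 1 either way. Its arguments: {"type":"object","properties":{"motion":{"type":"array","items":{"type":"array","items":{"type":"array","items":{"type":"number","minimum":-1,"maximum":1}}}},"hand":{"type":"number"},"grip_force":{"type":"number"}},"required":["motion"]}

```bash
mkdir -p pics; cat > h.py <<'E'
import numpy as np,cv2
from rig import bot
def ray(name,uv,z,P=None):
    """pixel(s) -> world points on plane z"""
    p=bot.camera_params(name);uv=np.atleast_2d(np.float64(uv))
    if 'mount' in p:
        s=P or bot.read_state();T=np.eye(4);T[:3,:3]=cv2.Rodrigues(np.float64(s['tcp_rot']))[0];T[:3,3]=s['tcp_pos'];T=T@np.array(p['mount']);R=T[:3,:3];c=T[:3,3]
    else:
        R=cv2.Rodrigues(np.float64(p['rvec']))[0].T;c=-R@np.float64(p['tvec']).ravel()
    d=np.c_[uv,np.ones(len(uv))]@np.linalg.inv(np.float64(p['mtx'])).T@R.T
    return c+d*((z-c[2])/d[:,2])[:,None]
E
python3 - <<'E'
from h import *
for n in('top','side'):
    cv2.imwrite(f'pics/{n}0.png',bot.read_camera(n));p=bot.camera_params(n);R=cv2.Rodrigues(np.float64(p['rvec']))[0];print(n,-R.T@np.ravel(p['tvec']),np.array(p['mtx'])[0])
print(bot.camera_params('wrist'));print(bot.read_state())
E
```

```text
top [0.50684726 0.06299661 1.43682414] [486.93059103   0.         280.41127649]
side [ 0.2003385  -0.47708728  0.63876436] [399.73082137   0.         270.98992243]
{'mtx': array([[336.7732177 ,   0.        , 275.53440019],
       [  0.        , 336.7732177 , 211.04490471],
       [  0.        ,   0.        ,   1.        ]]), 'mount': array([[-3.80955358e-04, -9.56916741e-01, -2.90362199e-01,
         7.32959521e-02],
       [ 9.99999902e-01, -4.30116436e-04,  1.05489965e-04,
        -1.51903931e-04],
       [-2.25834668e-04, -2.90362130e-01,  9.56916811e-01,
        -1.34705205e-01],
       [ 0.00000000e+00,  0.00000000e+00,  0.00000000e+00,
         1.00000000e+00]])}
{'t': 0.1, 'joint_positions': array([-1.32478074,  0.62924569,  0.03840187,  1.51825792, -0.02699916,
        0.99629909, -0.02001642]), 'joint_vel': array([ 3.22595915e-04, -1.36367301e-03,  9.39666649e-05, -1.45279877e-03,
       -1.24515561e-03,  7.69483767e-04, -3.51118666e-04]), 'effort': array([ 3.72997398e-03, -5.64534152e+01,  1.23113751e+00, -1.93973351e+01,
        1.14017291e-02,  5.45488321e-03, -2.08079331e-05]), 'tcp_pos': array([0.19919275, 0.61815831, 0.23848862]), 'tcp_rot': array([-4.87745255e-01, -3.10322409e+00,  2.62602830e-03]), 'contact_force': array([ 0.02162124,  0.16662412, -0.92152399]), 'torque': array([ 0.01834799, -0.02085944, -0.00728013]), 'gripper_force': 0.0, 'finger_gap': 0.08527915196662371}
```

View pics/top0.png

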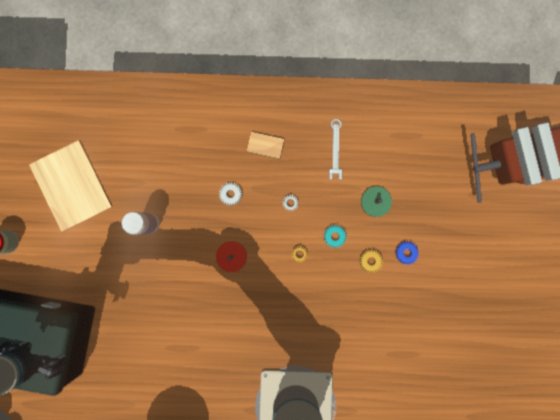

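View pics/side0.png

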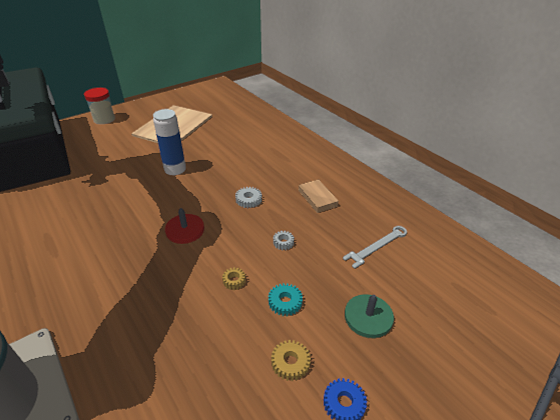

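Top view: steel gears at (230,194) large and (291,202) small; brass at (371,261) large and (300,254) small; pegs are green (377,201) and red (231,257). The turquoise (335,236) and blue (407,253) gears are decoys. The side view agrees.

```bash
cat >> h.py <<'E'
def blob(img,uv,r,kind):
    """centre (min enclosing / area centroid filled) of colour blob near uv"""
    hsv=cv2.cvtColor(img,cv2.COLOR_BGR2HSV)
    h,s,v=cv2.split(hsv)
    m={'steel':(s<75)&(v>60),'brass':(h>=18)&(h<=32)&(s>120)&(v>70),'green':(h>40)&(h<85)&(s>70),'red':((h<6)|(h>174))&(s>150),'cy':(h>82)&(h<100)&(s>120),'bl':(h>108)&(h<130)&(s>120),'dark':(v<70)}[kind].astype(np.uint8)*255
    k=np.zeros_like(m);cv2.circle(k,tuple(map(int,uv)),r,255,-1);m&=k
    c=cv2.findContours(m,cv2.RETR_EXTERNAL,cv2.CHAIN_APPROX_NONE)[0]
    c=max(c,key=cv2.contourArea);hu=cv2.convexHull(c);M=cv2.moments(hu)
    return np.array([M['m10']/M['m00'],M['m01']/M['m00']]),hu[:,0]
E
python3 - <<'E'
from h import *
T=bot.read_camera('top');S=bot.read_camera('side')
for n,k,a,b,ra,rb,z in [('sl','steel',(230,194),(249,197),20,24,.018),('ss','steel',(291,202),(284,240),14,18,.018),('bl','brass',(371,261),(292,359),18,28,.018),('bs','brass',(300,254),(234,278),14,20,.018),('cy','cy',(335,236),(286,299),18,25,.018),('blue','bl',(407,253),(345,400),18,28,.018),('gp','green',(377,201),(369,315),24,34,.014),('rp','red',(231,257),(185,229),24,28,.014)]:
    for cam,im,uv,r in(('top',T,a,ra),('side',S,b,rb)):
        c,h=blob(im,uv,r,k)
        zz=z if cam=='top' or 'p' in n else .009
        w=ray(cam,c,zz)[0];H=ray(cam,h,zz);e=np.ptp(H[:,:2],0)
        print(n,cam,c.round(1),w[:2].round(4),'size',e.round(3))
for n,uv in(('can',(134,223)),('off',(265,145)),('wr',(336,174))):print(n,ray('top',uv,.17 if n=='can' else .01)[0].round(3))
E
```

```text
sl top [230.1 193.5] [0.6072 0.2066] size [0.062 0.064]
sl side [248.2 197. ] [0.6115 0.208 ] size [0.075 0.085]
ss top [290.  202.2] [0.587  0.0309] size [0.041 0.041]
ss side [283.1 240. ] [0.5904 0.0316] size [0.056 0.057]
bl top [371.  260.5] [ 0.4246 -0.2087] size [0.061 0.064]
bl side [290.5 359.9] [ 0.4273 -0.2087] size [0.071 0.071]
bs top [299.1 253.5] [0.4388 0.0005] size [0.044 0.041]
bs side [233.5 278.4] [0.4418 0.001 ] size [0.049 0.057]
cy top [334.6 235.8] [ 0.4931 -0.1016] size [0.058 0.056]
cy side [285.  298.9] [ 0.4962 -0.1012] size [0.07  0.074]
blue top [406.8 252.4] [ 0.451  -0.3123] size [0.061 0.058]
blue side [344.5 399.9] [ 0.4551 -0.3119] size [0.07  0.068]
gp top [376.1 201. ] [ 0.5982 -0.2212] size [0.083 0.085]
gp side [368.7 315.7] [ 0.5969 -0.2248] size [0.093 0.091]
rp top [230.9 256.3] [0.4245 0.1982] size [0.084 0.082]
rp side [184.2 228.4] [0.4251 0.1909] size [0.091 0.099]
can [0.512 0.438 0.17 ]
off [0.754 0.109 0.01 ]
wr [ 0.675 -0.102  0.01 ]
```

>>> servo_tool(
  motion=[
    [[0.2,-0.4,0,0],[0.4,-0.75,0,0],[0.53,-1,0,0],[0.53,-1,0,0],[0.53,-1,0,0]],
  ],
  hand=0,
)

```text
t: 0.7
tcp_pos: [0.2813, 0.4654, 0.2396]
tcp_rot: [0.497, 3.101, -0.003]
contact_force: [0.3, -0.1, 1.2]
finger_gap: 0.0856
gripper_force: 0.0
```

>>> servo_tool(
  motion=[
    [[0.3,-0.35,0,0],[0.5,-0.7,0,0],[0.67,-1,0,0],[0.67,-1,0,0],[0.67,-1,0,0]],
  ],
)

```text
t: 1.2
tcp_pos: [0.3819, 0.3156, 0.2394]
tcp_rot: [0.497, 3.1, -0.002]
contact_force: [-0.1, 0.1, -0.3]
finger_gap: 0.0854
gripper_force: 0.0
```

>>> servo_tool(
  motion=[
    [[0.3,-0.25,0,0],[0.6,-0.5,0,0],[1,-0.74,0,0],[1,-0.74,0,0],[1,-0.74,0,0]],
  ],
)

```text
t: 1.7
tcp_pos: [0.5342, 0.2054, 0.2392]
tcp_rot: [0.496, 3.098, -0.0]
contact_force: [-0.9, -0.2, -0.3]
finger_gap: 0.0855
gripper_force: 0.0
```

>>> servo_tool(
  motion=[
    [[0.3,0,-0.1,0],[0.53,0,-0.26,0],[0.53,0,-0.26,0],[0.53,0,-0.26,0],[0.53,0,-0.26,0]],
  ],
)

```text
t: 2.2
tcp_pos: [0.6077, 0.21, 0.2007]
tcp_rot: [-0.484, -3.103, -0.002]
contact_force: [0.5, 0.1, 0.0]
finger_gap: 0.0857
gripper_force: 0.0
```

```bash
python3 - <<'E'
from h import *
s=bot.read_state();I=bot.read_camera('wrist');cv2.imwrite('pics/w1.png',I)
print(s['t'],s['tcp_pos'],s['tcp_rot'],s['joint_positions'].round(2),bot.tips_ahead)
E
```

```text
2.2 [0.60770929 0.20999817 0.20074861] [-4.83717249e-01 -3.10334134e+00 -2.11978195e-03] [-0.41  0.66  0.06  1.58 -0.05  0.9   0.93] 0.008
```

View pics/w1.png

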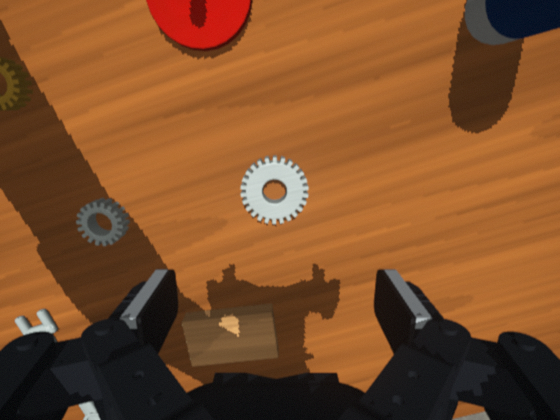

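Wrist view: steel_large is centred at (274,190). Steel_small is in shadow at (102,222), the red base is at (200,15), and the fingers are left and right.

```bash
python3 - <<'E'
from h import *
s=bot.read_state();I=bot.read_camera('wrist')
for k,uv,r,z in(('steel',(274,190),45,.018),('steel',(102,222),32,.018)):
    c,h=blob(I,uv,r,k);print(k,c,ray('wrist',c,z,s)[0].round(4),cv2.minEnclosingCircle(ray('wrist',h,z,s)[:,:2].astype(np.float32)))
print(s['tcp_pos'])
E
```

```text
steel [274.30535839 189.17286013] [0.6086 0.2084 0.018 ] ((0.6094955205917358, 0.20796160399913788), 0.033963803201913834)
steel [102.57117595 221.11335102] [0.5875 0.0357 0.018 ] ((0.5884972214698792, 0.03583487495779991), 0.02720591239631176)
[0.60795392 0.20964868 0.20126705]
```

>>> servo_tool(
  motion=[
    [[0,-0.01,-0.3,0],[0,-0.01,-0.6,0],[0,-0.01,-0.85,0],[0,-0.01,-1,0],[0,-0.01,-1,0],[0,-0.01,-1,0]],
  ],
)

```text
t: 2.9
tcp_pos: [0.6092, 0.2069, 0.0516]
tcp_rot: [0.487, 3.103, 0.001]
contact_force: [0.1, -0.2, 1.0]
finger_gap: 0.0855
gripper_force: 0.0
```

>>> servo_tool(
  motion=[
    [[0,0,-0.1,0],[0,0,-0.18,0],[0,0,-0.25,0],[0,0,-0.25,0],[0,0,-0.25,0]],
  ],
)

```text
t: 3.4
tcp_pos: [0.6087, 0.2061, 0.0124]
tcp_rot: [-0.488, -3.103, 0.001]
contact_force: [0.2, -0.3, -0.3]
finger_gap: 0.0854
gripper_force: 0.0
```

```bash
python3 - <<'E'
from h import *
s=bot.read_state();I=bot.read_camera('wrist');cv2.imwrite('pics/w2.png',I)
print(s['t'],s['tcp_pos'],s['contact_force'])
E
```

```text
3.4 [0.60867477 0.20607407 0.01240535] [ 0.20038647 -0.26691191 -0.34341739]
```

View pics/w2.png

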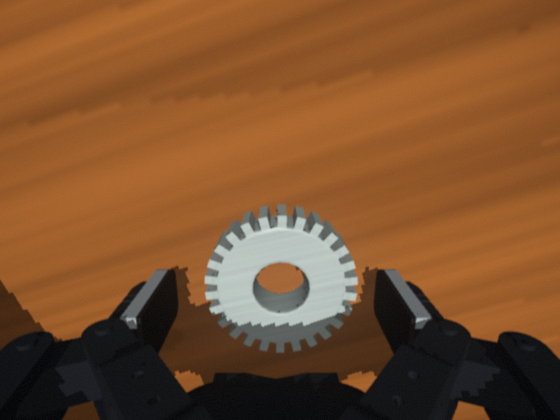

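Wrist view: the gear is centred between the open fingers at (281,278), and the tips still sit slightly high. I'll lower a little more, then grip.

>>> servo_tool(
  motion=[
    [[0,0.01,-0.03,0],[0,0.01,-0.03,0],[0,0.01,-0.03,0]],
  ],
)

```text
t: 3.75
tcp_pos: [0.6089, 0.2078, 0.0084]
tcp_rot: [0.488, 3.104, 0.0]
contact_force: [0.7, -0.2, 0.4]
finger_gap: 0.0856
gripper_force: 0.0
```

>>> servo_tool(
  motion=[
    [[0,0,0,0],[0,0,0,0],[0,0,0,0],[0,0,0,0],[0,0,0,0],[0,0,0,0],[0,0,0,0],[0,0,0,0]],
  ],
  hand=1,
  grip_force=60,
)

```text
t: 4.55
tcp_pos: [0.6092, 0.208, 0.0093]
tcp_rot: [0.488, 3.103, 0.001]
contact_force: [-1.1, -0.2, 4.5]
finger_gap: 0.0627
gripper_force: 65.5
```

>>> servo_tool(
  motion=[
    [[0,0,0.1,0],[0,0,0.3,0],[0,0,0.6,0],[0,0,0.8,0],[0,0,0.8,0],[0,0,0.8,0]],
  ],
)

```text
t: 5.15
tcp_pos: [0.6084, 0.2075, 0.1285]
tcp_rot: [-0.488, -3.103, 0.0]
contact_force: [-0.0, -0.3, -5.8]
finger_gap: 0.0627
gripper_force: 68.4
```

```bash
python3 - <<'E'
from h import *
s=bot.read_state();I=bot.read_camera('wrist');cv2.imwrite('pics/w3.png',I)
print(s['t'],s['tcp_pos'],s['contact_force'])
E
```

```text
5.15 [0.60841576 0.20751495 0.12854523] [-0.01920415 -0.33421056 -5.83645193]
```

View pics/w3.png

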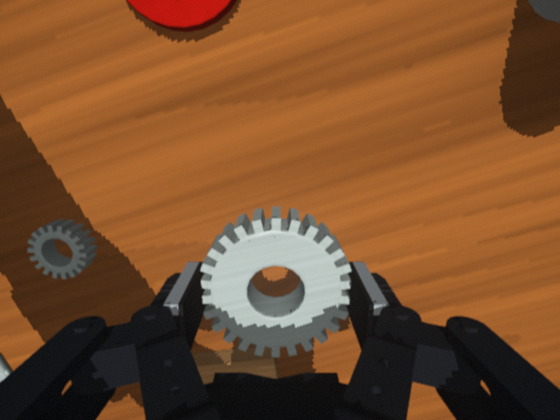

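Steel_large is held level (the gear spans about 205–350 px and the hole is at (276,292)). Next I'll go beside the green peg and look.

>>> servo_tool(
  motion=[
    [[0.1,-0.3,0,0],[0.2,-0.6,0,0],[0.3,-0.9,0,0],[0.3,-1,0,0],[0.3,-1,0,0]],
  ],
)

```text
t: 5.7
tcp_pos: [0.6524, 0.0514, 0.1257]
tcp_rot: [-0.498, -3.098, 0.008]
contact_force: [-0.0, -0.1, -4.8]
finger_gap: 0.0629
gripper_force: 68.4
```

>>> servo_tool(
  motion=[
    [[0,-0.3,0,0],[0,-0.6,0,0],[0,-0.9,0,0],[0,-1,0,0],[0,-1,0,0]],
  ],
)

```text
t: 6.2
tcp_pos: [0.6521, -0.0963, 0.1265]
tcp_rot: [-0.495, -3.099, 0.004]
contact_force: [-0.8, 0.4, -4.7]
finger_gap: 0.0626
gripper_force: 68.5
```

>>> servo_tool(
  motion=[
    [[0,-0.2,0,0],[0,-0.3,0,0],[0,-0.3,0,0],[0,-0.3,0,0],[0,-0.3,0,0],[0,-0.3,0,0]],
  ],
)

```text
t: 6.8
tcp_pos: [0.6541, -0.1352, 0.1282]
tcp_rot: [-0.484, -3.104, -0.002]
contact_force: [1.1, -0.2, -4.3]
finger_gap: 0.0629
gripper_force: 68.5
```

```bash
python3 - <<'E'
from h import *
s=bot.read_state();I=bot.read_camera('wrist');cv2.imwrite('pics/w4.png',I)
print(s['t'],s['tcp_pos'],s['contact_force'])
c,h=blob(I,(276,285),95,'steel');z=s['tcp_pos'][2]+.009
print('gear',c,ray('wrist',c,z,s)[0][:2]-s['tcp_pos'][:2])
g=ray('wrist',[[0,0]],0.014,s)
c,h=blob(I,(120,230),200,'green');print('peg',c,ray('wrist',c,.014,s)[0],cv2.minEnclosingCircle(ray('wrist',h,.014,s)[:,:2].astype(np.float32)))
E
```

```text
6.8 [ 0.65405421 -0.13522163  0.12817333] [ 1.11287005 -0.24809942 -4.3279891 ]
gear [281.2998789  281.34118815] [-0.00365056  0.00351903]
peg [146.37757035 172.63995611] [ 0.59815789 -0.21849376  0.014     ] ((0.6000161170959473, -0.21901127696037292), 0.045753732323646545)
```

View pics/w4.png

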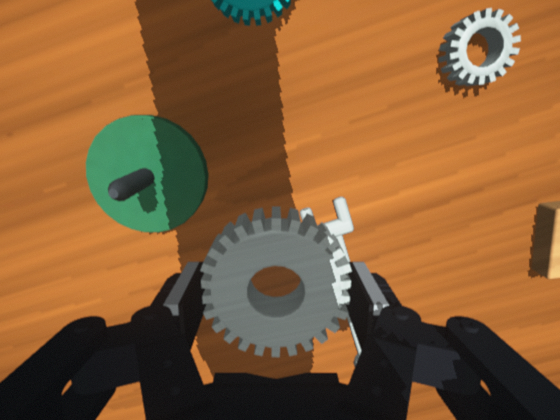

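Peg base at (147,173), pin tip at (120,190). The wrench touches the gear mask here, so I'll take the gear offset from the earlier picture.

```bash
python3 - <<'E'
from h import *
for f in('w3','w4'):
    I=cv2.imread(f'pics/{f}.png');s=bot.read_state();t=s['tcp_pos']
    R=cv2.Rodrigues(np.float64(s['tcp_rot']))[0]
    c,h=blob(I,(276,281),76,'steel');x,y,w,hh=cv2.boundingRect(h)
    P=ray('wrist',h,t[2]+.009,s)[:,:2];mc=cv2.minEnclosingCircle(P.astype(np.float32))
    print(f,c,(x,y,w,hh),ray('wrist',c,t[2]+.009,s)[0][:2]-t[:2],mc[0]-t[:2],mc[1])
c=[120,189];print('pin',ray('wrist',c,.066,s))
print(bot.read_state()['tcp_pos'])
E
```

```text
w3 [275.62358655 281.88189749] (200, 207, 152, 151) [-0.00413445  0.00119622] [-0.00170007  0.0003735 ] 0.03517802804708481
w4 [276.21080768 281.36337128] (201, 207, 151, 150) [-0.00428911  0.00150264] [-0.00170109  0.00101601] 0.03521740436553955
pin [[ 0.59945291 -0.21607462  0.066     ]]
[ 0.65401009 -0.13565143  0.1282375 ]
```

>>> servo_tool(
  motion=[
    [[-0.12,-0.2,0,0],[-0.25,-0.4,0,0],[-0.36,-0.557,0,0],[-0.36,-0.557,0,0],[-0.36,-0.557,0,0],[-0.36,-0.557,0,0]],
  ],
)

```text
t: 7.45
tcp_pos: [0.6009, -0.219, 0.1285]
tcp_rot: [0.485, 3.103, 0.002]
contact_force: [0.8, 1.2, -4.3]
finger_gap: 0.0628
gripper_force: 68.5
```

>>> servo_tool(
  motion=[
    [[0,0,-0.1,0],[0,0,-0.2,0],[0,0,-0.28,0],[0,0,-0.28,0],[0,0,-0.28,0]],
  ],
)

```text
t: 7.95
tcp_pos: [0.5995, -0.2206, 0.0854]
tcp_rot: [-0.487, -3.102, -0.0]
contact_force: [0.6, -0.4, -3.4]
finger_gap: 0.0629
gripper_force: 68.4
```

```bash
python3 - <<'E'
from h import *
s=bot.read_state();I=bot.read_camera('wrist');cv2.imwrite('pics/w5.png',np.hstack([I[140:420,100:460],np.zeros((280,10,3),np.uint8),bot.read_camera('side')[210:420,260:480].repeat(1,0)[:280] if 0 else cv2.resize(bot.read_camera('side')[230:400,290:450],(264,280))]))
print(s['t'],s['tcp_pos'],s['contact_force'])
E
```

```text
7.95 [ 0.59952536 -0.2206221   0.08538765] [ 0.60618029 -0.41229496 -3.43658244]
```

View pics/w5.png

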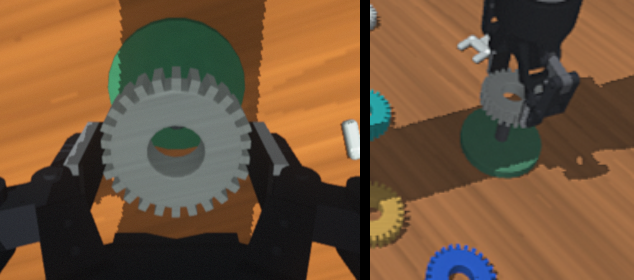

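The gear hangs above the pin. The hole shows green base beyond the pin, and the side view shows the pin under the gear. Lowering gradually.

>>> servo_tool(
  motion=[
    [[0,0.01,-0.03,0],[0,0.01,-0.06,0],[0,0.01,-0.1,0],[0,0.01,-0.14,0],[0,0.01,-0.17,0],[0,0.01,-0.2,0],[0,0.01,-0.2,0],[0,0.01,-0.2,0]],
  ],
)

```text
t: 8.85
tcp_pos: [0.5999, -0.2194, 0.0562]
tcp_rot: [-0.488, -3.103, 0.0]
contact_force: [0.3, 0.1, -4.2]
finger_gap: 0.0628
gripper_force: 68.4
```

```bash
python3 - <<'E'
from h import *
s=bot.read_state();I=bot.read_camera('wrist');cv2.imwrite('pics/w6.png',I[200:420,100:460])
print(s['t'],s['tcp_pos'],s['contact_force'],s['torque'])
E
```

```text
8.85 [ 0.59989429 -0.21938775  0.05620117] [ 0.33981918  0.14805061 -4.237212  ] [-0.0111949  -0.00324271 -0.01288929]
```

View pics/w6.png

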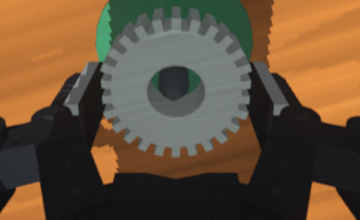

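The pin is inside the hole, well centred, with no side force. Continuing down.

>>> servo_tool(
  motion=[
    [[0,0,-0.04,0],[0,0,-0.08,0],[0,0,-0.12,0],[0,0,-0.16,0],[0,0,-0.18,0],[0,0,-0.2,0],[0,0,-0.2,0],[0,0,-0.2,0]],
  ],
)

```text
t: 9.7
tcp_pos: [0.6, -0.2194, 0.0264]
tcp_rot: [0.488, 3.103, 0.0]
contact_force: [-0.2, 0.1, -4.9]
finger_gap: 0.0629
gripper_force: 68.5
```

>>> servo_tool(
  motion=[
    [[0,0,-0.01,0],[0,0,-0.02,0],[0,0,-0.02,0],[0,0,-0.02,0]],
  ],
)

```text
t: 10.1
tcp_pos: [0.6001, -0.2194, 0.0235]
tcp_rot: [0.488, 3.103, -0.0]
contact_force: [-0.4, -0.9, -3.9]
finger_gap: 0.0626
gripper_force: 68.5
```

>>> servo_tool(
  motion=[
    [[0,0,-0.01,0],[0,0,-0.01,0],[0,0,-0.01,0]],
  ],
)

```text
t: 10.4
tcp_pos: [0.6001, -0.2195, 0.0234]
tcp_rot: [0.488, 3.103, -0.0]
contact_force: [-3.0, 0.9, 8.0]
finger_gap: 0.0626
gripper_force: 69.7
```

>>> servo_tool(
  motion=[
    [[0,0,-0.01,0],[0,0,-0.01,0],[0,0,-0.01,0]],
  ],
)

```text
t: 10.7
tcp_pos: [0.6001, -0.2195, 0.0234]
tcp_rot: [0.488, 3.103, -0.0]
contact_force: [-5.6, 2.5, 17.3]
finger_gap: 0.0626
gripper_force: 70.7
```

>>> servo_tool(
  motion=[
    [[0,0,0.015,0],[0,0,0.015,0],[0,0,0.015,0],[0,0,0.015,0],[0,0,0.015,0],[0,0,0.015,0]],
  ],
  hand=0,
)

```text
t: 11.3
tcp_pos: [0.5998, -0.2193, 0.0223]
tcp_rot: [-0.488, -3.103, -0.0]
contact_force: [0.3, 0.1, -0.1]
finger_gap: 0.0853
gripper_force: 0.0
```

>>> servo_tool(
  motion=[
    [[0,0,0.1,0],[0,0,0.3,0],[0,0,0.6,0],[0,0,0.9,0],[0,0,0.9,0],[0,0,0.9,0]],
  ],
)

```text
t: 11.9
tcp_pos: [0.6008, -0.2197, 0.16]
tcp_rot: [0.487, 3.1, -0.001]
contact_force: [-0.1, -0.3, -1.5]
finger_gap: 0.0856
gripper_force: 0.0
```

>>> servo_tool(
  motion=[
    [[0,0.3,0,0],[0,0.6,0,0],[0,0.9,0,0],[0,1,0,0],[0,1,0,0]],
  ],
)

```text
t: 12.4
tcp_pos: [0.5992, -0.0654, 0.1566]
tcp_rot: [-0.479, -3.102, -0.003]
contact_force: [-0.3, -0.4, -0.0]
finger_gap: 0.0859
gripper_force: 0.0
```

>>> servo_tool(
  motion=[
    [[-0.05,0.3,0,0],[-0.07,0.6,0,0],[-0.07,0.69,0,0],[-0.07,0.69,0,0],[-0.07,0.69,0,0],[-0.07,0.69,0,0]],
  ],
)

```text
t: 13.0
tcp_pos: [0.5895, 0.0305, 0.1574]
tcp_rot: [0.494, 3.102, -0.003]
contact_force: [0.5, -0.3, -0.4]
finger_gap: 0.0856
gripper_force: 0.0
```

```bash
python3 - <<'E'
from h import *
s=bot.read_state();I=bot.read_camera('wrist');t=s['tcp_pos']
print(s['t'],t,s['finger_gap'])
p=bot.camera_params('wrist')
c,h=blob(I,(275,205),60,'steel')
print(c,ray('wrist',c,.018,s)[0],cv2.minEnclosingCircle(ray('wrist',h,.018,s)[:,:2].astype(np.float32)))
T=bot.read_camera('top')
cv2.imwrite('pics/w7.png',np.hstack([I[100:400,80:480],cv2.resize(bot.read_camera('side')[230:400,290:450],(282,300))]))
E
```

```text
13.0 [0.58952611 0.03048949 0.15736329] 0.08558949205315532
[276.85038644 197.10529675] [0.58753961 0.0318721  0.018     ] ((0.5879532098770142, 0.031482595950365067), 0.024475177749991417)
```

View pics/w7.png

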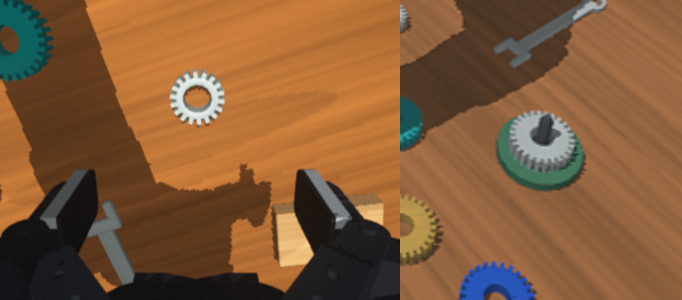

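Steel_large sits flat on the green base with the pin central. Steel_small is under the tool at crop (196,97), i.e. full frame (276,197). Descending on it.

>>> servo_tool(
  motion=[
    [[-0.01,0.005,-0.3,0],[-0.01,0.005,-0.6,0],[-0.01,0.005,-0.8,0],[-0.01,0.005,-0.92,0],[-0.01,0.005,-0.965,0],[-0.01,0.005,-0.965,0],[-0.01,0.005,-0.965,0]],
  ],
)

```text
t: 13.85
tcp_pos: [0.5887, 0.0345, 0.0138]
tcp_rot: [0.488, 3.102, 0.0]
contact_force: [0.2, -0.8, -0.2]
finger_gap: 0.0851
gripper_force: 0.0
```

>>> servo_tool(
  motion=[
    [[0,0,0,0],[0,0,0,0],[0,0,0,0],[0,0,0,0],[0,0,0,0],[0,0,0,0],[0,0,0,0],[0,0,0,0]],
  ],
  hand=1,
  grip_force=50,
)

```text
t: 14.65
tcp_pos: [0.5883, 0.0345, 0.014]
tcp_rot: [0.488, 3.102, -0.0]
contact_force: [-1.5, -1.2, 6.2]
finger_gap: 0.0434
gripper_force: 50.6
```

>>> servo_tool(
  motion=[
    [[0,0,0.1,0],[0,0,0.3,0],[0,0,0.6,0],[0,0,0.8,0],[0,0,0.8,0],[0,0,0.8,0]],
  ],
)

```text
t: 15.25
tcp_pos: [0.588, 0.035, 0.1339]
tcp_rot: [0.487, 3.102, 0.001]
contact_force: [0.4, -0.0, -2.1]
finger_gap: 0.0432
gripper_force: 51.9
```

>>> servo_tool(
  motion=[
    [[0.03,-0.3,0,0],[0.07,-0.6,0,0],[0.07,-0.9,0,0],[0.07,-1,0,0],[0.07,-1,0,0]],
  ],
)

```text
t: 15.75
tcp_pos: [0.5965, -0.1193, 0.1312]
tcp_rot: [-0.497, -3.099, 0.003]
contact_force: [-0.1, -0.0, -2.6]
finger_gap: 0.0431
gripper_force: 51.9
```

>>> servo_tool(
  motion=[
    [[0,-0.3,0,0],[0,-0.6,0,0],[0,-0.69,0,0],[0,-0.69,0,0],[0,-0.69,0,0],[0,-0.69,0,0],[0,-0.69,0,0]],
  ],
)

```text
t: 16.45
tcp_pos: [0.5988, -0.2159, 0.1327]
tcp_rot: [-0.483, -3.104, -0.002]
contact_force: [-0.6, -0.9, -1.7]
finger_gap: 0.0432
gripper_force: 51.9
```

>>> servo_tool(
  motion=[
    [[0,0,-0.1,0],[0,0,-0.2,0],[0,0,-0.25,0],[0,0,-0.28,0],[0,0,-0.28,0],[0,0,-0.28,0]],
  ],
)

```text
t: 17.05
tcp_pos: [0.5986, -0.2188, 0.0908]
tcp_rot: [0.488, 3.103, -0.0]
contact_force: [0.2, -1.0, -1.8]
finger_gap: 0.0434
gripper_force: 51.9
```

```bash
python3 - <<'E'
from h import *
s=bot.read_state();I=bot.read_camera('wrist')
print(s['t'],s['tcp_pos'],s['contact_force'],s['finger_gap'])
cv2.imwrite('pics/w8.png',np.hstack([I[120:420,80:480],cv2.resize(bot.read_camera('side')[230:400,290:450],(282,300))]))
E
```

```text
17.05 [ 0.59856343 -0.21877622  0.09083863] [ 0.17083216 -1.02394666 -1.83604655] 0.0434035965889084
```

View pics/w8.png

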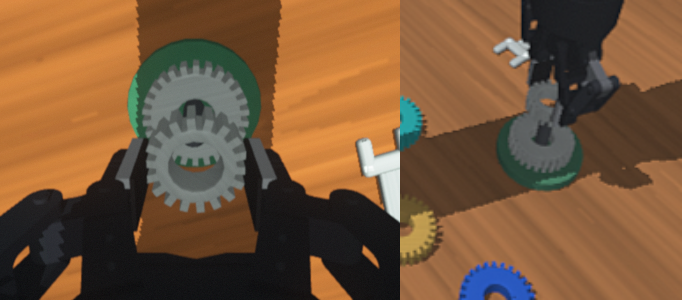

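Small gear held, laterally in line with the pin (crop 197 against 194). Lowering stepwise.

>>> servo_tool(
  motion=[
    [[0.003,0,-0.03,0],[0.003,0,-0.06,0],[0.003,0,-0.09,0],[0.003,0,-0.12,0],[0.003,0,-0.16,0],[0.003,0,-0.16,0],[0.003,0,-0.16,0]],
  ],
)

```text
t: 17.85
tcp_pos: [0.5987, -0.2185, 0.0665]
tcp_rot: [-0.488, -3.103, -0.0]
contact_force: [-0.2, 0.2, -2.3]
finger_gap: 0.0429
gripper_force: 51.9
```

>>> servo_tool(
  motion=[
    [[0,0,-0.03,0],[0,0,-0.06,0],[0,0,-0.09,0],[0,0,-0.11,0],[0,0,-0.12,0],[0,0,-0.12,0],[0,0,-0.12,0]],
  ],
)

```text
t: 18.55
tcp_pos: [0.5989, -0.2186, 0.0489]
tcp_rot: [0.488, 3.103, -0.0]
contact_force: [-0.7, 0.2, -0.6]
finger_gap: 0.0432
gripper_force: 51.9
```

>>> servo_tool(
  motion=[
    [[0,0,-0.01,0],[0,0,-0.01,0],[0,0,-0.01,0]],
  ],
)

```text
t: 18.85
tcp_pos: [0.5988, -0.2186, 0.0474]
tcp_rot: [0.488, 3.103, 0.0]
contact_force: [0.4, 0.9, -2.0]
finger_gap: 0.0428
gripper_force: 51.9
```

>>> servo_tool(
  motion=[
    [[0,0,-0.01,0],[0,0,-0.01,0],[0,0,-0.01,0]],
  ],
)

```text
t: 19.15
tcp_pos: [0.599, -0.2187, 0.0461]
tcp_rot: [0.488, 3.103, -0.0]
contact_force: [-0.4, -0.5, 0.7]
finger_gap: 0.0432
gripper_force: 52.1
```

>>> servo_tool(
  motion=[
    [[0,0,-0.005,0],[0,0,-0.005,0]],
  ],
)

```text
t: 19.35
tcp_pos: [0.5991, -0.2187, 0.0461]
tcp_rot: [0.488, 3.103, -0.0]
contact_force: [-1.5, 1.1, 6.2]
finger_gap: 0.0432
gripper_force: 52.8
```

>>> servo_tool(
  motion=[
    [[0,0,0.005,0],[0,0,0.005,0],[0,0,0.005,0],[0,0,0.005,0],[0,0,0.005,0],[0,0,0.005,0],[0,0,0.005,0],[0,0,0.005,0]],
  ],
  hand=0,
)

```text
t: 20.15
tcp_pos: [0.5988, -0.2186, 0.0458]
tcp_rot: [-0.488, -3.103, -0.0]
contact_force: [-0.2, 0.5, 0.6]
finger_gap: 0.0856
gripper_force: 0.0
```

>>> servo_tool(
  motion=[
    [[0,0,0.1,0],[0,0,0.3,0],[0,0,0.6,0],[0,0,0.75,0],[0,0,0.75,0],[0,0,0.75,0]],
  ],
)

```text
t: 20.75
tcp_pos: [0.5991, -0.2187, 0.1596]
tcp_rot: [0.488, 3.102, -0.0]
contact_force: [0.3, 0.1, 0.7]
finger_gap: 0.0854
gripper_force: 0.0
```

>>> servo_tool(
  motion=[
    [[-0.3,0,0,0],[-0.6,0,0,0],[-0.9,0.06,0,0],[-1,0.06,0,0],[-1,0.06,0,0]],
  ],
)

```text
t: 21.25
tcp_pos: [0.445, -0.2093, 0.1576]
tcp_rot: [-0.49, -3.098, -0.001]
contact_force: [0.5, 0.3, -0.2]
finger_gap: 0.0855
gripper_force: 0.0
```

>>> servo_tool(
  motion=[
    [[-0.15,0,0,0],[-0.15,0,0,0],[-0.15,0,0,0],[-0.15,0,0,0],[-0.15,0,0,0]],
  ],
)

```text
t: 21.75
tcp_pos: [0.4276, -0.2096, 0.1582]
tcp_rot: [0.487, 3.103, 0.0]
contact_force: [0.2, 0.4, 0.2]
finger_gap: 0.0854
gripper_force: 0.0
```

```bash
python3 - <<'E'
from h import *
s=bot.read_state();I=bot.read_camera('wrist');t=s['tcp_pos']
print(s['t'],t,s['finger_gap'],s['joint_positions'].round(2))
c,h=blob(I,(275,205),75,'brass')
print(c,ray('wrist',c,.018,s)[0],cv2.minEnclosingCircle(ray('wrist',h,.018,s)[:,:2].astype(np.float32)))
cv2.imwrite('pics/w9.png',np.hstack([I[100:400,80:480],cv2.resize(bot.read_camera('side')[230:400,290:450],(282,300))]))
E
```

```text
21.75 [ 0.42761957 -0.20956753  0.15817063] 0.08544262298075855 [ 0.41  0.51 -0.02  2.07  0.02  0.56  1.64]
[276.4837178  195.08791326] [ 0.42422515 -0.2077302   0.018     ] ((0.4251440465450287, -0.2080763280391693), 0.034009695053100586)
```

View pics/w9.png

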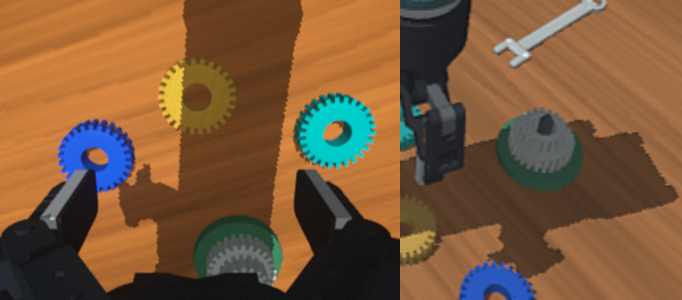

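Both steel gears are seated on green. Brass_large is at full-frame (276,195), with blue to the left and turquoise to the right, both clear of the fingers. Descending.

>>> servo_tool(
  motion=[
    [[-0.016,0.01,-0.3,0],[-0.016,0.01,-0.6,0],[-0.016,0.01,-0.8,0],[-0.016,0.01,-0.92,0],[-0.016,0.01,-0.985,0],[-0.016,0.01,-0.985,0],[-0.016,0.01,-0.985,0]],
  ],
)

```text
t: 22.55
tcp_pos: [0.4239, -0.208, 0.0097]
tcp_rot: [-0.487, -3.103, -0.002]
contact_force: [0.3, -0.3, -0.4]
finger_gap: 0.0852
gripper_force: 0.0
```

>>> servo_tool(
  motion=[
    [[0,0,0,0],[0,0,0,0],[0,0,0,0],[0,0,0,0],[0,0,0,0],[0,0,0,0],[0,0,0,0]],
  ],
  hand=1,
  grip_force=60,
)

```text
t: 23.25
tcp_pos: [0.4244, -0.208, 0.0118]
tcp_rot: [0.488, 3.102, -0.001]
contact_force: [-1.7, 1.3, 9.5]
finger_gap: 0.064
gripper_force: 63.2
```

>>> servo_tool(
  motion=[
    [[0,0,0.1,0],[0,0,0.3,0],[0,0,0.6,0],[0,0,0.8,0],[0,0,0.8,0],[0,0,0.8,0]],
  ],
)

```text
t: 23.85
tcp_pos: [0.4237, -0.2083, 0.1307]
tcp_rot: [0.489, 3.103, -0.001]
contact_force: [-0.4, 0.3, -4.4]
finger_gap: 0.0634
gripper_force: 67.5
```

>>> servo_tool(
  motion=[
    [[0.1,0.3,0,0],[0.2,0.6,0,0],[0.37,0.9,0,0],[0.37,1,0,0],[0.37,1,0,0]],
  ],
)

```text
t: 24.35
tcp_pos: [0.4789, -0.0538, 0.1288]
tcp_rot: [-0.476, -3.102, -0.003]
contact_force: [-0.4, -0.5, -4.8]
finger_gap: 0.0635
gripper_force: 67.7
```

>>> servo_tool(
  motion=[
    [[0,0.3,0,0],[0,0.6,0,0],[0,0.9,0,0],[0,1,0,0],[0,1,0,0]],
  ],
)

```text
t: 24.85
tcp_pos: [0.4783, 0.094, 0.1293]
tcp_rot: [-0.481, -3.102, -0.0]
contact_force: [1.2, 0.3, -2.5]
finger_gap: 0.0639
gripper_force: 67.9
```

>>> servo_tool(
  motion=[
    [[0,0.19,0,0],[0,0.19,0,0],[0,0.19,0,0],[0,0.19,0,0],[0,0.19,0,0],[0,0.19,0,0]],
  ],
)

```text
t: 25.45
tcp_pos: [0.4794, 0.1192, 0.1304]
tcp_rot: [-0.49, -3.103, 0.001]
contact_force: [0.7, 0.3, -4.2]
finger_gap: 0.0637
gripper_force: 67.9
```

```bash
python3 - <<'E'
from h import *
s=bot.read_state();I=bot.read_camera('wrist');t=s['tcp_pos']
print(s['t'],t,s['finger_gap'])
c,h=blob(I,(400,130),170,'red');mc=cv2.minEnclosingCircle(ray('wrist',h,.014,s)[:,:2].astype(np.float32))
print('peg',c,ray('wrist',c,.014,s)[0],mc,cv2.boundingRect(h))
c,h=blob(I,(276,281),78,'brass');P=ray('wrist',h,t[2]+.0065,s)[:,:2];mc=cv2.minEnclosingCircle(P.astype(np.float32));print('gear off',c,mc[0]-t[:2],mc[1])
cv2.imwrite('pics/w10.png',I)
E
```

```text
25.45 [0.47939492 0.11916962 0.13039228] 0.06368378757990895
peg [359.78669553 104.11251066] [0.42500631 0.19955624 0.014     ] ((0.4273015260696411, 0.19869562983512878), 0.044542793184518814) (298, 39, 125, 131)
gear off [275.46865095 281.53058069] [-0.00086037  0.00065517] 0.035218678414821625
```

View pics/w10.png

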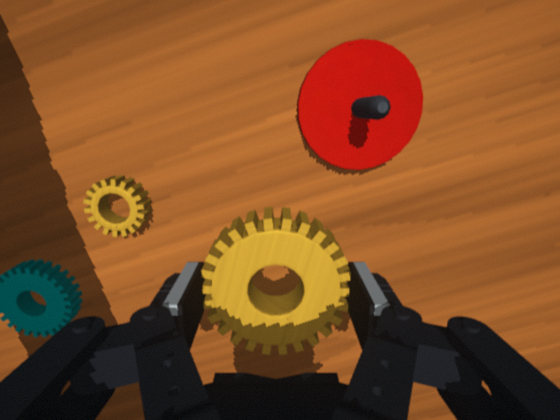

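Red base is at (360,104), pin tip at (381,107), and brass_large is held level at (275,282). Moving over the red pin and starting down.

>>> servo_tool(
  motion=[
    [[-0.12,0.2,0,0],[-0.24,0.4,0,0],[-0.355,0.532,0,0],[-0.355,0.532,0,0],[-0.355,0.532,0,0],[-0.355,0.532,0,0]],
  ],
)

```text
t: 26.1
tcp_pos: [0.4269, 0.1991, 0.1306]
tcp_rot: [0.49, 3.103, -0.001]
contact_force: [0.4, -0.2, -4.2]
finger_gap: 0.0634
gripper_force: 67.9
```

>>> servo_tool(
  motion=[
    [[0,0,-0.1,0],[0,0,-0.2,0],[0,0,-0.28,0],[0,0,-0.28,0],[0,0,-0.28,0]],
  ],
)

```text
t: 26.6
tcp_pos: [0.4267, 0.1994, 0.0886]
tcp_rot: [-0.49, -3.103, 0.001]
contact_force: [0.2, 0.3, -2.4]
finger_gap: 0.0634
gripper_force: 67.9
```

>>> servo_tool(
  motion=[
    [[0,0,-0.03,0],[0,0,-0.06,0],[0,0,-0.1,0],[0,0,-0.12,0],[0,0,-0.14,0],[0,0,-0.14,0],[0,0,-0.14,0]],
  ],
)

```text
t: 27.3
tcp_pos: [0.4261, 0.2002, 0.0675]
tcp_rot: [-0.487, -3.103, 0.0]
contact_force: [0.2, 1.2, -3.0]
finger_gap: 0.0635
gripper_force: 67.9
```

```bash
python3 - <<'E'
from h import *
s=bot.read_state();I=bot.read_camera('wrist')
print(s['t'],s['tcp_pos'],s['contact_force'],s['torque'])
cv2.imwrite('pics/w11.png',np.hstack([I[140:420,100:460],cv2.resize(bot.read_camera('side')[140:280,120:260],(280,280))]))
E
```

```text
27.3 [0.42612601 0.20024975 0.06751182] [ 0.20540035  1.15108124 -3.00732236] [ 0.04787719 -0.01767676 -0.01437767]
```

View pics/w11.png

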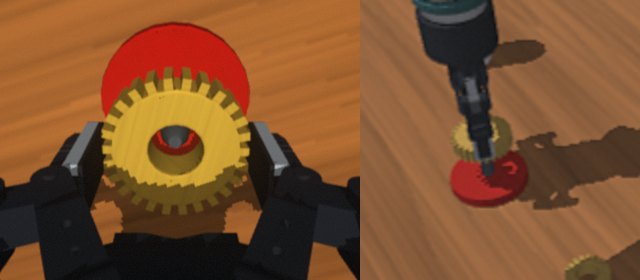

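The red pin has entered the brass hole with side force near zero. Continuing down.

>>> servo_tool(
  motion=[
    [[0,-0.005,-0.04,0],[0,-0.005,-0.08,0],[0,-0.005,-0.12,0],[0,-0.005,-0.16,0],[0,-0.005,-0.2,0],[0,-0.005,-0.25,0],[0,-0.005,-0.25,0],[0,-0.005,-0.25,0]],
  ],
)

```text
t: 28.2
tcp_pos: [0.426, 0.1994, 0.0298]
tcp_rot: [-0.487, -3.103, 0.001]
contact_force: [0.2, -0.3, -2.7]
finger_gap: 0.0633
gripper_force: 67.9
```

>>> servo_tool(
  motion=[
    [[0,0,-0.01,0],[0,0,-0.02,0],[0,0,-0.02,0]],
  ],
)

```text
t: 28.5
tcp_pos: [0.4262, 0.1994, 0.0271]
tcp_rot: [0.488, 3.103, 0.0]
contact_force: [-0.6, 0.2, -4.4]
finger_gap: 0.0631
gripper_force: 67.9
```

>>> servo_tool(
  motion=[
    [[0,0,-0.01,0],[0,0,-0.01,0],[0,0,-0.01,0]],
  ],
)

```text
t: 28.8
tcp_pos: [0.4264, 0.1995, 0.026]
tcp_rot: [0.488, 3.103, 0.0]
contact_force: [-0.4, 0.1, 2.5]
finger_gap: 0.0633
gripper_force: 68.6
```

>>> servo_tool(
  motion=[
    [[0,0,-0.005,0],[0,0,-0.005,0]],
  ],
)

```text
t: 29.0
tcp_pos: [0.4264, 0.1995, 0.0259]
tcp_rot: [0.488, 3.102, 0.0]
contact_force: [-2.0, -1.5, 12.7]
finger_gap: 0.0635
gripper_force: 69.7
```

>>> servo_tool(
  motion=[
    [[0,0,0.005,0],[0,0,0.005,0],[0,0,0.005,0],[0,0,0.005,0],[0,0,0.005,0],[0,0,0.005,0],[0,0,0.005,0]],
  ],
  hand=0,
)

```text
t: 29.7
tcp_pos: [0.4262, 0.1994, 0.0255]
tcp_rot: [-0.488, -3.103, -0.0]
contact_force: [0.0, -1.0, -0.4]
finger_gap: 0.0855
gripper_force: 0.0
```

>>> servo_tool(
  motion=[
    [[0,0,0.1,0],[0,0,0.3,0],[0,0,0.6,0],[0,0,0.88,0],[0,0,0.88,0],[0,0,0.88,0]],
  ],
)

```text
t: 30.3
tcp_pos: [0.4267, 0.1993, 0.1584]
tcp_rot: [0.489, 3.101, 0.001]
contact_force: [-0.5, -0.6, -0.3]
finger_gap: 0.0856
gripper_force: 0.0
```

>>> servo_tool(
  motion=[
    [[0.05,-0.3,0,0],[0.09,-0.6,0,0],[0.09,-0.9,0,0],[0.09,-1,0,0],[0.09,-1,0,0]],
  ],
)

```text
t: 30.8
tcp_pos: [0.4382, 0.0462, 0.156]
tcp_rot: [-0.496, -3.098, 0.004]
contact_force: [-0.4, 1.2, 0.7]
finger_gap: 0.0857
gripper_force: 0.0
```

>>> servo_tool(
  motion=[
    [[0,-0.3,0,0],[0,-0.325,0,0],[0,-0.325,0,0],[0,-0.325,0,0],[0,-0.325,0,0],[0,-0.325,0,0]],
  ],
)

```text
t: 31.4
tcp_pos: [0.4397, 0.0021, 0.1575]
tcp_rot: [-0.484, -3.104, -0.001]
contact_force: [-0.6, 0.1, 0.7]
finger_gap: 0.0857
gripper_force: 0.0
```

```bash
python3 - <<'E'
from h import *
s=bot.read_state();I=bot.read_camera('wrist');t=s['tcp_pos']
print(s['t'],t,s['finger_gap'],s['joint_positions'].round(2))
c,h=blob(I,(275,205),75,'brass')
print(c,ray('wrist',c,.018,s)[0],cv2.minEnclosingCircle(ray('wrist',h,.018,s)[:,:2].astype(np.float32)))
S=bot.read_camera('side');c,h=blob(S,(185,222),28,'brass');print('placed',c,ray('side',c,.023))
E
```

```text
31.4 [0.43971883 0.00206248 0.15753088] 0.08574768892022429 [ 0.24  0.5  -0.43  2.16  0.39  0.56  0.78]
[274.71296098 199.5210072 ] [0.43925996 0.0014338  0.018     ] ((0.43942829966545105, 0.0006700745434500277), 0.02437691017985344)
placed [183.70006361 222.76240458] [[0.42956561 0.1992398  0.023     ]]
```

>>> servo_tool(
  motion=[
    [[0,-0.005,-0.3,0],[0,-0.005,-0.6,0],[0,-0.005,-0.8,0],[0,-0.005,-0.92,0],[0,-0.005,-0.96,0],[0,-0.005,-0.96,0],[0,-0.005,-0.96,0]],
  ],
)

```text
t: 32.2
tcp_pos: [0.4398, 0.0001, 0.0137]
tcp_rot: [-0.488, -3.103, -0.0]
contact_force: [0.0, 0.1, 0.8]
finger_gap: 0.0854
gripper_force: 0.0
```

>>> servo_tool(
  motion=[
    [[0,0,0,0],[0,0,0,0],[0,0,0,0],[0,0,0,0],[0,0,0,0],[0,0,0,0],[0,0,0,0],[0,0,0,0]],
  ],
  hand=1,
  grip_force=50,
)

```text
t: 33.0
tcp_pos: [0.4402, 0.0001, 0.0147]
tcp_rot: [0.487, 3.101, 0.0]
contact_force: [-1.9, 0.0, 11.1]
finger_gap: 0.0438
gripper_force: 49.2
```

>>> servo_tool(
  motion=[
    [[0,0,0.1,0],[0,0,0.3,0],[0,0,0.6,0],[0,0,0.8,0],[0,0,0.8,0],[0,0,0.8,0]],
  ],
)

```text
t: 33.6
tcp_pos: [0.4398, -0.0007, 0.1339]
tcp_rot: [0.489, 3.102, -0.001]
contact_force: [-0.5, -0.5, -2.3]
finger_gap: 0.0434
gripper_force: 51.4
```

>>> servo_tool(
  motion=[
    [[-0.05,0.3,0,0],[-0.09,0.6,0,0],[-0.09,0.9,0,0],[-0.09,1,0,0],[-0.09,1,0,0]],
  ],
)

```text
t: 34.1
tcp_pos: [0.4251, 0.153, 0.1325]
tcp_rot: [-0.479, -3.103, -0.001]
contact_force: [-0.3, -0.2, -1.1]
finger_gap: 0.0437
gripper_force: 51.5
```

>>> servo_tool(
  motion=[
    [[0,0.3,0,0],[0,0.325,0,0],[0,0.325,0,0],[0,0.325,0,0],[0,0.325,0,0],[0,0.325,0,0]],
  ],
)

```text
t: 34.7
tcp_pos: [0.4262, 0.1972, 0.1333]
tcp_rot: [-0.491, -3.103, 0.002]
contact_force: [-0.1, -0.1, -1.6]
finger_gap: 0.0435
gripper_force: 51.6
```

```bash
python3 - <<'E'
from h import *
s=bot.read_state();I=bot.read_camera('wrist')
print(s['t'],s['tcp_pos'],s['contact_force'],s['finger_gap'])
cv2.imwrite('pics/w12.png',np.hstack([I[140:420,100:460],cv2.resize(bot.read_camera('side')[140:280,120:260],(280,280))]))
E
```

```text
34.7 [0.42619031 0.19717138 0.13331368] [-0.10090338 -0.14511659 -1.56603618] 0.043531138160646736
```

View pics/w12.png

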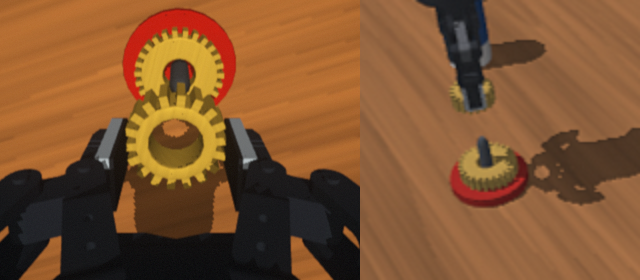

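Brass_large is seated flat on red. The small gear is held in line with the pin (crop 176 against 179). Nudging +y and lowering.

>>> servo_tool(
  motion=[
    [[0,0.01,-0.1,0],[0,0.01,-0.2,0],[0,0.01,-0.28,0],[0,0.01,-0.28,0],[0,0.01,-0.28,0]],
  ],
)

```text
t: 35.3
tcp_pos: [0.4261, 0.2002, 0.0916]
tcp_rot: [-0.488, -3.103, 0.0]
contact_force: [-0.6, 0.0, -1.8]
finger_gap: 0.0438
gripper_force: 51.6
```

>>> servo_tool(
  motion=[
    [[0,0,-0.03,0],[0,0,-0.06,0],[0,0,-0.09,0],[0,0,-0.12,0],[0,0,-0.16,0],[0,0,-0.16,0],[0,0,-0.16,0]],
  ],
)

```text
t: 36.0
tcp_pos: [0.426, 0.2002, 0.0674]
tcp_rot: [-0.487, -3.103, 0.0]
contact_force: [-0.2, -0.4, -1.6]
finger_gap: 0.044
gripper_force: 51.6
```

>>> servo_tool(
  motion=[
    [[0,-0.005,-0.03,0],[0,-0.005,-0.06,0],[0,-0.005,-0.09,0],[0,-0.005,-0.11,0],[0,-0.005,-0.12,0],[0,-0.005,-0.12,0],[0,-0.005,-0.12,0]],
  ],
)

```text
t: 36.7
tcp_pos: [0.4262, 0.1995, 0.0496]
tcp_rot: [-0.488, -3.103, -0.0]
contact_force: [-0.6, 0.0, -1.8]
finger_gap: 0.0436
gripper_force: 51.6
```

>>> servo_tool(
  motion=[
    [[0,0,-0.01,0],[0,0,-0.01,0],[0,0,-0.01,0]],
  ],
)

```text
t: 37.0
tcp_pos: [0.4262, 0.1994, 0.0481]
tcp_rot: [-0.488, -3.103, -0.0]
contact_force: [0.3, 0.3, -1.4]
finger_gap: 0.0436
gripper_force: 51.6
```

>>> servo_tool(
  motion=[
    [[0,0,-0.01,0],[0,0,-0.01,0],[0,0,-0.01,0]],
  ],
)

```text
t: 37.3
tcp_pos: [0.4263, 0.1995, 0.0469]
tcp_rot: [0.488, 3.103, 0.0]
contact_force: [-0.5, -0.4, 4.4]
finger_gap: 0.0434
gripper_force: 52.1
```

Contact made; release and retreat.

>>> servo_tool(
  motion=[
    [[0,0,0,0],[0,0,0,0],[0,0,0,0],[0,0,0,0],[0,0,0,0],[0,0,0,0],[0,0,0,0],[0,0,0,0]],
  ],
  hand=0,
)

```text
t: 38.1
tcp_pos: [0.4262, 0.1994, 0.0465]
tcp_rot: [-0.488, -3.103, 0.0]
contact_force: [0.1, 0.1, 0.5]
finger_gap: 0.0854
gripper_force: 0.0
```

>>> servo_tool(
  motion=[
    [[0,0,0.1,0],[0,0,0.3,0],[0,0,0.6,0],[0,0,0.9,0],[0,0,1,0],[0,0,1,0],[0,0,1,0]],
  ],
)

```text
t: 38.8
tcp_pos: [0.4261, 0.1989, 0.1963]
tcp_rot: [0.489, 3.103, -0.001]
contact_force: [-0.4, 0.3, -0.7]
finger_gap: 0.0854
gripper_force: 0.0
```

>>> servo_tool(
  motion=[
    [[0.2,-0.3,0,0],[0.3,-0.6,0,0],[0.4,-0.9,0,0],[0.4,-1,0,0],[0.4,-1,0,0],[0.4,-1,0,0]],
  ],
)

```text
t: 39.4
tcp_pos: [0.4853, 0.0501, 0.1955]
tcp_rot: [-0.487, -3.101, -0.001]
contact_force: [0.0, -0.4, 0.6]
finger_gap: 0.0853
gripper_force: 0.0
```

```bash
python3 - <<'E'
from h import *
s=bot.read_state();print(s['t'],s['tcp_pos'],s['joint_vel'].round(3))
cv2.imwrite('pics/fin.png',cv2.resize(bot.read_camera('side')[100:400,100:500],(800,600)))
E
```

```text
39.4 [0.48533276 0.05014095 0.19554505] [-0.028 -0.009 -0.024 -0.005 -0.002 -0.001  0.003]
```

View pics/fin.png

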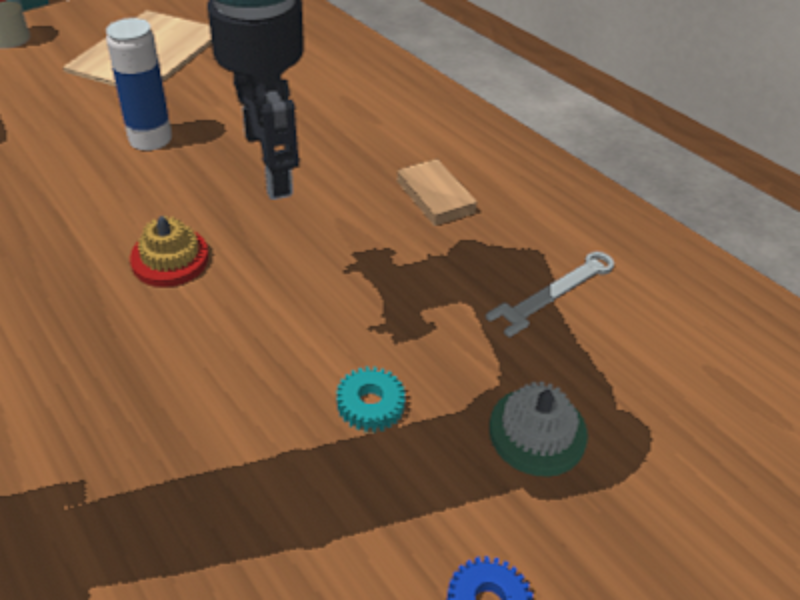

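Both stacks are complete and flat: brass on red at (168,245) and steel on green at (540,425). The bystanders are untouched.

```bash
python3 -c "
from rig import bot
print(bot.hand_in())"
```

```text
the job is handed in; nothing more can be done
None
```

Job handed in: the steel gears are on the green peg and the brass gears on the red peg, large below small on each. All four were lowered down their pins, the spray can, wrench and offcut are where they were, and it took about 39 s of the 115 s allowed.

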